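# Put the leather tools away in the shadow-cut drawer

## Task

Put the mallet, the strap cutter and the try square away: lay each one flat in the cavity of the open drawer that is cut to its own outline, right down on the cavity's floor. When all three lie home, push the drawer fully shut, and leave everything else on the bench where it is.

Things in the scene. Friction and masses are not known exactly. Their poses are not given: they have to be found in the camera images.
- mallet: Wooden mallet lying flat, T-shaped. Origin: centre of its 130 x 90 mm outline box, on its underside; x runs along the handle towards the head, z up. Handle 24 mm wide and 28 mm high, x from -65 to +21 mm, y -12 to +12. Head 44 x 90 mm, 34 mm high, x from +21 to +65, y -45 to +45. About 0.22 kg.
- cutter: Strap cutter lying flat, an unequal cross. Origin: centre of its 130 x 90 mm outline box, on its underside; x runs along the handle towards the end near the crossbar, z up. Wooden handle 24 mm wide, 28 mm high, x from -65 to +65, y -12 to +12. Steel crossbar 20 mm wide, 18 mm high, x from +15 to +35, y -45 to +45. About 0.18 kg.
- square: Try square lying flat, L-shaped. Origin: centre of its 120 x 80 mm outline box, on its underside; x runs along the stock towards the corner, z up. Wooden stock 24 mm wide, 28 mm high, x from -60 to +60, y -40 to -16 (centre line y = -28). Steel blade 30 mm wide, 8 mm thick, x from +30 to +60, y -16 to +40. About 0.16 kg.
- mallet_cavity (a point): Centre of the mallet (T) cavity's outline box, on its floor (16 mm above the table, 10 mm below the deck's top); moves with the drawer. x points into the chest, z up. The tool is home when its origin is here and its x axis points the same way. The outline is 3 mm wider than the tool on every side. Leftmost seen from the robot.
- cutter_cavity (a point): Centre of the strap cutter (cross) cavity's outline box, on its floor (16 mm above the table, 10 mm below the deck's top); moves with the drawer. x points into the chest, z up. The tool is home when its origin is here and its x axis points the same way. The outline is 3 mm wider than the tool on every side. The middle one.
- square_cavity (a point): Centre of the try square (L) cavity's outline box, on its floor (16 mm above the table, 10 mm below the deck's top); moves with the drawer. x points into the chest, z up. The tool is home when its origin is here and its x axis points the same way. The outline is 3 mm wider than the tool on every side. Rightmost seen from the robot.
- drawer_pull (a point): Middle of the flat outer face of the dark wooden pull rail on the drawer front, 38 mm above the table; rail 120 mm wide, 16 mm high, 20 mm proud of the front; drawer front 348 mm wide, from 8 to 50 mm above the table. Axes are the drawer's: +x is the way to push it shut.
- drawer (a joint): How far the drawer stands out of the chest, m: 0 is shut, 0.2 is the stop. Starts 0.17 to 0.2, with all three cavities clear of the chest's top. Slides freely with about 3 N of friction, stays where it is left, has no spring or latch.
- chest: Low grey one-drawer chest, fixed to the table, 230 deep x 374 wide x 80 mm high, open front to the robot. Origin: centre of its underside; x points from front to back, the drawer comes out along -x. Behind the drawer's 12 mm front lies a plywood deck, 26 mm above the table, 334 wide x 156 mm deep, flush at the sides, with the three outlines cut in it. Underside of the chest's top: 72 mm high.
- glue_jar: Bystander, to be left alone: amber glue jar, 44 mm across, 65 mm tall, upright, stands among the tools; origin at the centre of its underside.
- dye_jar: Bystander, to be left alone: amber dye jar, 48 mm across, 80 mm tall, upright; origin at the centre of its underside.
- tin: Bystander, to be left alone: round aluminium tin, 70 mm across, 28 mm tall; origin at the centre of its underside.
- wax_block: Bystander, to be left alone: yellow wax block, 70 x 45 x 22 mm; origin at the centre of its underside.
- marker: Bystander, to be left alone: green marker, 130 x 16 x 14 mm, lying along its x; origin at the centre of its underside.
- awl: Bystander, to be left alone: slim red-handled awl, lying on the table beyond the tools; origin on its underside.
- edge_wheel: Bystander, to be left alone: turned wooden edge wheel, 60 mm across, 48 mm tall; origin at the centre of its underside.
Mind the look-alikes: they are no part of the job. Leave any turquoise look-alike of the mallet alone.

How it is judged:
By the outcome, as a careful person would: the job done as asked, in the order asked, and still so for the second after the job is handed in, with the robot touching nothing.
It also fails if it takes over 72 s, if anything falls off the work surface, if the arm or the gripper's body presses on something with over 40 N, if the wrist force passes 120 N, or if a joint passes its speed limit or range.

## Robot

A 7-joint arm with a two-finger parallel gripper is mounted at the origin on the work surface. World frame = base frame: x ahead of the robot, y to its left, z up, the work surface at z = 0. Lengths are in m, angles in degrees, forces in N, time in s.
With the tool pointing down it reaches from about 0.4 to 0.85 m from the base axis. Payload 6.9 kg.
Tool frame: the origin (TCP) lies midway between the tips of the shut fingers; the grasp point (between the pads) lies 19 mm behind it; z points along the fingers, y is the line along which they close (so a half turn about z gives the same grasp; the last joint's range is limited). The gripper opens to 85 mm and grips with 20 to 120 N. Pads are 22 mm wide; open, the fingers measure 114 mm over their backs; the gripper's body (76 mm by 85 mm) begins 54 mm behind the grasp point. The pads swing forward as they close: fully open they stand 13 mm farther back than shut.
Start: joints at [-67.122, 29.078, -13.613, 85.955, 7.202, 65.827, -8.869], TCP at [0.181, 0.598, 0.231] pointing down, gripper open.
Joint ranges: [-176.47, 176.47], [-13.61, 117.27], [-81.72, 77.17], [0.22, 143.17], [-87.28, 267.28], [10, 112.55], [-165.47, 165.47]. Speed limits (degrees/s): [136.94, 136.94, 180, 180, 180, 180, 180].

## Interface

Orientations are given as a 3x3 rotation matrix whose columns are the frame's x, y, z axes.
In Python, from cell import robot gives the robot as it stands. The module is installed in compiled form; this text tells all that it offers.
- The arm moves only by the tool apply_moves, never from a script. Its argument "increments" is a list that holds one entry, the list of rows, each a list of 5 numbers: the shift along the tool's x, y, z in mm, then the turn about the tool's z in rad, then the opening, from 0 (shut) to 1 (fully open). In form: [[[dx, dy, dz, yaw, grip], ...]]. A call has exactly 10 rows; each row is the pose to reach, as a shift and turn from the pose commanded when the call began, along the tool's axes at that moment; what a row does not reach only later rows make up. A row lasts 1/8 s, in which the tool goes at most 62.5 mm and 10.7 degrees, less where a joint would pass 70% of its speed; a pose out of reach is approached as far as the arm can. A call with a gripper value outside its range is refused whole. The fingers move at their own pace and stop on an object; the grip force is fixed at half the most. Time passes only in rows, so rows that repeat a pose let the fingers close, or fill a call up. It gives the time, the measured TCP pose, the force, the opening and the grip force at its end, in the units of the state.
- robot.get_state(): the state, without advancing time (a new reading comes with each control period).
- robot.capture(name): name is "scene" or "top" or "wrist"; returns the picture (400x640x3 uint8, blue, green, red); there is no depth.
- robot.camera_params(name): a dict with "fx", "fy", "cx", "cy" (pixels), "origin" and "orientation" of the camera in the world. Camera axes: x right, y down, z forward; pixel columns grow to the right and rows downward; lengths in m; the calibration is good to about 2 mm. A picture is of the moment at which its call begins: read the wrist's pose just before it. camera_params takes no time and is no camera call; for the wrist camera it gives the pose at the moment of the call.
- robot.hand_in(): hands the job in; it is judged then, once.
Trained networks look in the newest picture that a camera, given by its name, has taken for a name from the list of things; names that differ only in an ending like _2 or _b are one class to them, and where a whole thing is asked for, a point or a joint stands for the part that bears it (a point fixed in the world has none). Each returns a list of dicts, best first, with "conf" (0 to 1); they miss things now and then, are a little off and sometimes report something else, mostly with a low value. They report only what shows in the picture. A call takes as long as a camera call. They do not tell look-alikes from the thing itself.
- robot.search_frame(query, camera): "location" ([x, y, z] in m, in the coordinates of the camera as it stood for that picture, good to about 4 mm: the middle of the surface that is visible of it).
- robot.masks_of(query, camera): "mask" (400x640 bool, what is visible of it).
- robot.pinpoint(query, camera): "location" ([x, y, z] in m, in the coordinates of the camera as it stood for that picture, good to about 4 mm: a listed point, or the origin of a listed thing).
The state is a dict: "time_s": time; "q": joint angles; "qd": joint speeds; "joint_efforts": joint torques, N m; "tool_pos": TCP position; "orientation": TCP orientation; "contact_force": force on the tool from outside, world axes, zero at the start; "torque": the same for the moment, N m; "gripper_width": opening from 0.0 (shut) to 1.0 (fully open); "grip_force": force on a finger pad.
Only numpy, scipy, OpenCV 4.12 (cv2) and the standard library are available. Lean on these libraries where they do the work, as an engineer would, in place of code of your own. Each camera call takes 0.05 s, during which the arm holds its last target. There are 200 camera calls.

## Working session

There is one attempt and no reset: what is moved stays moved. The work goes in short steps, Python scripts to look and compute and a tool call to move; the robot and the scene stay as the last step left them, time stands still between calls to the robot, and variables do not carry over. Pictures are saved under pics/ and viewed, at most 10 in all, crops included, and the job is handed in when it is done.

Besides the shell and the picture viewer there is one more tool, called after "Emit:" as a command line: name --argument value ..., lists and objects as JSON in quotes. apply_moves: Moves the arm, as the interface text tells. Its arguments: {"type":"object","properties":{"increments":{"type":"array"}},"required":["increments"]}

```bash
mkdir -p pics; cat > h.py <<'E'
import numpy as np, cv2
from cell import robot
def w(cam,p):
    c=robot.camera_params(cam); return np.array(c["orientation"])@np.array(p)+np.array(c["origin"])
def px(cam,p):
    c=robot.camera_params(cam); q=np.array(c["orientation"]).T@(np.array(p)-np.array(c["origin"]))
    return c["fx"]*q[0]/q[2]+c["cx"], c["fy"]*q[1]/q[2]+c["cy"]
def onplane(cam,u,v,z):
    c=robot.camera_params(cam); d=np.array(c["orientation"])@np.array([(u-c["cx"])/c["fx"],(v-c["cy"])/c["fy"],1]); o=np.array(c["origin"])
    return o+d*(z-o[2])/d[2]
E
python3 - <<'E'
from h import *
np.set_printoptions(precision=4,suppress=True)
s=robot.get_state(); print(s["time_s"],s["tool_pos"],s["orientation"],s["gripper_width"])
for c in("top","scene"):
    cv2.imwrite(f"pics/{c}0.png",robot.capture(c)); p=robot.camera_params(c); print(c,p)
for n in "mallet cutter square mallet_cavity cutter_cavity square_cavity drawer_pull glue_jar chest".split():
    for r in robot.pinpoint(n,"top")[:3]: print(n,round(r["conf"],2),w("top",r["location"]),np.round(px("top",w("top",r["location"]))))
print(robot.get_state()["time_s"])
E
```

```text
0.0 [0.1809 0.5977 0.2304] [[-0.9572  0.2896 -0.0005]
 [ 0.2896  0.9572 -0.0017]
 [-0.     -0.0018 -1.    ]] 0.9991980702552156
top {'fx': 381.14746950722474, 'fy': 381.14746950722474, 'cx': 313.2264113782451, 'cy': 197.77162087308628, 'origin': array([0.4162, 0.0195, 1.2455]), 'orientation': array([[ 0.0051, -0.9986,  0.0531],
       [-0.9998, -0.0062, -0.0206],
       [ 0.0209, -0.053 , -0.9984]])}
scene {'fx': 435.96233465077444, 'fy': 435.96233465077444, 'cx': 320.27070118045674, 'cy': 197.93644561595903, 'origin': array([ 0.9535, -0.6392,  1.0021]), 'orientation': array([[ 0.8246,  0.4343, -0.3626],
       [ 0.5657, -0.6302,  0.5318],
       [ 0.0025, -0.6436, -0.7653]])}
mallet 0.8 [ 0.4508 -0.3406 -0.0038] [415. 208.]
mallet 0.75 [ 0.1827 -0.35   -0.0013] [418. 290.]
cutter 0.64 [ 0.4863 -0.1286 -0.0019] [350. 197.]
square 0.66 [ 0.6334 -0.2587  0.0016] [390. 153.]
mallet_cavity 0.67 [0.4703 0.2133 0.0158] [245. 201.]
cutter_cavity 0.48 [ 0.6439 -0.106  -0.0042] [344. 149.]
square_cavity 0.69 [0.6269 0.0642 0.0136] [292. 153.]
square_cavity 0.39 [0.3945 0.5024 0.003 ] [155. 224.]
drawer_pull 0.98 [0.4684 0.0641 0.0341] [291. 201.]
drawer_pull 0.3 [ 0.6452 -0.1074 -0.0041] [344. 149.]
glue_jar 0.66 [ 0.6421 -0.1036 -0.0013] [343. 150.]
chest 0.96 [ 0.6916  0.2891 -0.0016] [224. 134.]
0.55
```

View pics/top0.png

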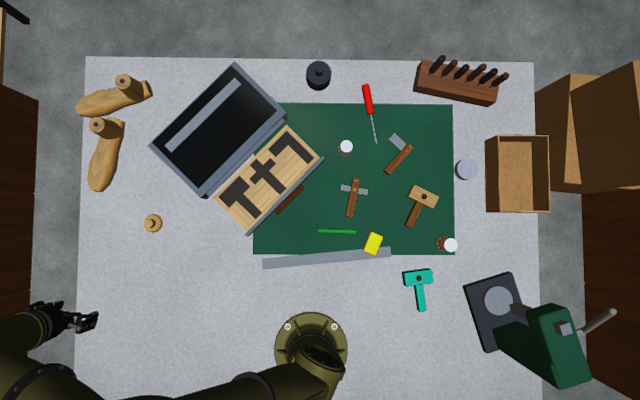

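View pics/scene0.png

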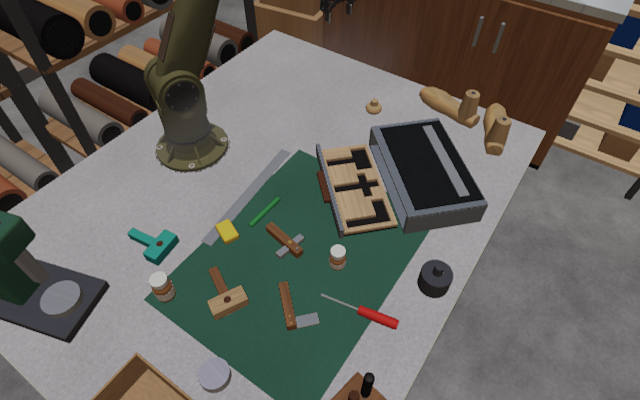

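Top view: the wooden mallet is at (420,205), with its turquoise look-alike at (418,290). Cutter (353,197), square (399,155), glue jar (346,147). The open drawer has T/cross/L cavities at about (240,195), (268,175) and (290,150). Next I fit the known outlines to the masks.

```bash
cat >> h.py <<'E'
from scipy.optimize import minimize
B={"mallet":[(-65,21,-12,12,0,28),(21,65,-45,45,0,34)],"cutter":[(-65,65,-12,12,0,28),(15,35,-45,45,0,18)],"square":[(-60,60,-40,-16,0,28),(30,60,-16,40,0,8)]}
def cav(n): # cavity outline at deck top, 3 mm bigger
    b=[[a-3,b+3,c-3,d+3,26,26] for a,b,c,d,_,_ in B[n]]
    if n=="square": b[1][2]=-16
    return b
S=4
def render(cp,boxes,p,box0,z0=0):
    u0,v0,u1,v1=box0; img=np.zeros(((v1-v0)*S,(u1-u0)*S),np.uint8); R=np.array(cp["orientation"]);o=np.array(cp["origin"])
    c,s=np.cos(p[2]),np.sin(p[2])
    for a,b,e,f,g,h in boxes:
        P=np.array([(x,y,z) for x in(a,b) for y in(e,f) for z in{g,h}])/1000.
        W=np.c_[p[0]+c*P[:,0]-s*P[:,1],p[1]+s*P[:,0]+c*P[:,1],P[:,2]+z0]
        q=(W-o)@R; U=np.c_[cp["fx"]*q[:,0]/q[:,2]+cp["cx"]-u0+.5,cp["fy"]*q[:,1]/q[:,2]+cp["cy"]-v0+.5]*S
        cv2.fillConvexPoly(img,np.round(cv2.convexHull(U.astype(np.float32))*16).astype(np.int32),1,shift=4)
    return cv2.resize(img.astype(np.float32),None,fx=1/S,fy=1/S,interpolation=cv2.INTER_AREA)
def fit(cp,mask,boxes,p0,z0=0,sc=(.008,.008,.15)):
    v,u=np.nonzero(mask); bb=(max(u.min()-25,0),max(v.min()-25,0),min(u.max()+25,640),min(v.max()+25,400))
    m=mask[bb[1]:bb[3],bb[0]:bb[2]].astype(np.float32)
    f=lambda t:np.abs(render(cp,boxes,np.array(p0)+t*np.array(sc),bb,z0)-m).sum()/m.sum()
    best=None
    for _ in range(3):
        t0=np.zeros(3) if best is None else best.x
        k=1 if best is None else .4
        r=minimize(f,t0,method="Nelder-Mead",options=dict(initial_simplex=np.vstack([t0-k*.5,t0+k*np.eye(3)]),xatol=.005,fatol=1e-4,maxiter=150))
        if best is None or r.fun<best.fun: best=r
    return np.array(p0)+best.x*np.array(sc),best.fun
E
python3 - <<'E'
from h import *
np.set_printoptions(precision=4,suppress=True)
im=robot.capture("top"); cp=robot.camera_params("top")
A=np.radians
guess={"mallet":(425,190,409,225),"cutter":(356,179,351,215),"square":(410,145,388,170)}
for n,g in guess.items():
    ms=[r for r in robot.masks_of(n,"top")]
    a=onplane("top",g[0],g[1],.02)-onplane("top",g[2],g[3],.02); yaw=np.arctan2(a[1],a[0])
    for r in ms:
        v,u=np.nonzero(r["mask"])
        if np.hypot(u.mean()-(g[0]+g[2])/2,v.mean()-(g[1]+g[3])/2)>18: print(n,"other",u.mean(),v.mean());continue
        c=onplane("top",u.mean(),v.mean(),.01)
        best=min((fit(cp,r["mask"],B[n],(c[0],c[1],yaw+d)) for d in(0,np.pi,np.pi/2,-np.pi/2)),key=lambda x:x[1]) if n=="square" else fit(cp,r["mask"],B[n],(c[0],c[1],yaw))
        print(n,round(r["conf"],2),best[0][:2],np.degrees(best[0][2]),best[1]); 
# cavities
hsv=cv2.cvtColor(im,cv2.COLOR_BGR2HSV)
poly=np.array([(214,208),(290,126),(322,160),(248,232)]);roi=np.zeros((400,640),np.uint8);cv2.fillConvexPoly(roi,poly,1)
dark=((hsv[...,2]<100)&(roi>0)).astype(np.uint8)
k,l,st,ce=cv2.connectedComponentsWithStats(dark,connectivity=4)
for i in range(1,k):
    if st[i,4]>100: print(i,st[i],ce[i])
for n in B:
    print(n)
    for i in range(1,k):
        if st[i,4]>150:
            c=onplane("top",*ce[i],.026); print("  ",ce[i],fit(cp,l==i,cav(n),(c[0],c[1],A(44))))
wc=robot.camera_params("wrist");s=robot.get_state();R=np.array(s["orientation"])
print("wrist in tool",R.T@(wc["origin"]-s["tool_pos"]),R.T@wc["orientation"],wc["fx"])
cv2.imwrite("pics/crop0.png",cv2.resize(im[60:310,140:480],None,fx=2.3,fy=2.3,interpolation=cv2.INTER_CUBIC))
E
```

```text
mallet 0.84 [ 0.4518 -0.3408] -26.036055841522423 0.07605531066656113
mallet other 418.04761904761904 284.05059523809524
cutter 0.56 [ 0.4868 -0.1326] -10.646297052559687 0.20709876716136932
square 0.92 [ 0.6304 -0.2616] -42.22528241132172 0.09865470975637436
2 [269 131  45  33 510] [289.6902 146.8294]
4 [250 159  36  35 499] [266.4489 175.0762]
7 [222 179  39  40 560] [240.8179 198.0446]
mallet
   [289.6902 146.8294] (array([0.6401, 0.0574, 1.025 ]), np.float64(0.5719362497329712))
   [266.4489 175.0762] (array([0.5443, 0.1356, 0.7981]), np.float64(0.4589178264141083))
   [240.8179 198.0446] (array([0.4638, 0.2098, 0.801 ]), np.float64(0.3169642984867096))
cutter
   [289.6902 146.8294] (array([0.655 , 0.0635, 0.8565]), np.float64(0.5632352828979492))
   [266.4489 175.0762] (array([0.5497, 0.1413, 0.7959]), np.float64(0.15017534792423248))
   [240.8179 198.0446] (array([0.4765, 0.2233, 0.7947]), np.float64(0.28716516494750977))
square
   [289.6902 146.8294] (array([0.6244, 0.0691, 0.797 ]), np.float64(0.10220587998628616))
   [266.4489 175.0762] (array([0.5214, 0.1498, 0.7527]), np.float64(0.5559870004653931))
   [240.8179 198.0446] (array([0.4467, 0.2302, 0.7216]), np.float64(0.41093748807907104))
wrist in tool [ 0.0687 -0.0008 -0.1419] [[-0.0002 -0.9631 -0.2692]
 [ 1.     -0.0001 -0.0005]
 [ 0.0005 -0.2692  0.9631]] 358.5350929664389
```

View pics/crop0.png

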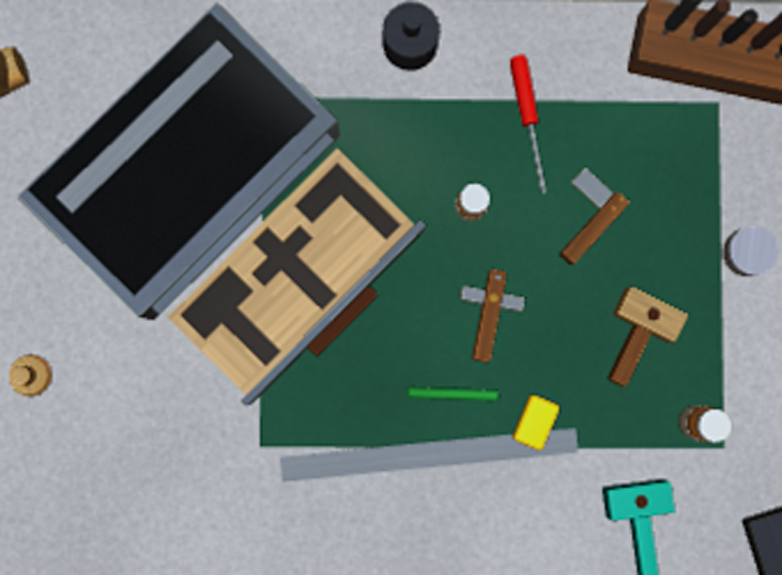

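The crop confirms it: the wooden mallet at crop (645,330) is the one meant, and the turquoise one at crop (640,510) is only a look-alike. First I move over the drawer for a close look.

Emit:
apply_moves --increments '[[[-50, -30, -2, 0.18, 1], [-100, -61, -4, 0.36, 1], [-150, -91, -6, 0.54, 1], [-200, -121, -8, 0.72, 1], [-250, -152, -10, 0.9, 1], [-300, -182, -12, 1.08, 1], [-350, -212, -14, 1.26, 1], [-400, -242, -16, 1.44, 1], [-450, -273, -18, 1.62, 1], [-497, -303, -20, 1.8, 1]]]'

```text
time_s: 2.0
tool_pos: [0.5702, 0.1627, 0.2516]
orientation: [[0.505, 0.863, 0.001], [0.863, -0.505, 0.0], [0.001, 0.0, -1.0]]
contact_force: [1.1, 1.2, 0.2]
gripper_width: 0.996
grip_force: 0.0
```

```bash
python3 - <<'E'
from h import *
np.set_printoptions(precision=4,suppress=True)
s=robot.get_state(); cp=robot.camera_params("wrist"); im=robot.capture("wrist"); cp2=robot.camera_params("wrist")
print(s["time_s"],s["tool_pos"],s["q"],np.abs(s["qd"]).max(),np.array(cp2["origin"])-cp["origin"])
cv2.imwrite("pics/w1.png",im)
print("yaw",np.degrees(np.arctan2(s["orientation"][1][0],s["orientation"][0][0])))
for n in("mallet","cutter","square"):
    P={"mallet":(.463,.212),"cutter":(.5497,.1413),"square":(.6244,.0691)}[n]
    print(n,[px("wrist",(*P,.026))])
E
```

```text
2.0 [0.5702 0.1627 0.2516] [-29.6218  25.8854  17.7975  89.4624  -8.4109  65.9309 -40.3666] 28.938182073857675 [ 0.005  -0.0082  0.0001]
yaw 59.700359286252144
mallet [(np.float64(190.90306924810545), np.float64(176.656200370073))]
cutter [(np.float64(297.4219863831519), np.float64(190.798343941143))]
square [(np.float64(391.92136206717566), np.float64(211.30408961503124))]
```

View pics/w1.png

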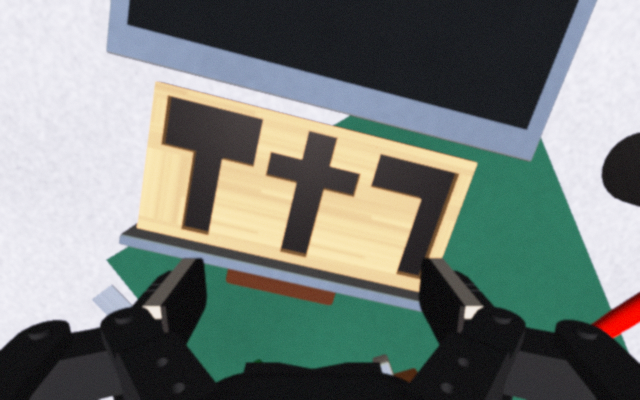

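Wrist view: T cavity at (210,160), cross (313,193), L (418,215), all in full view, with the deck and chest front edge visible. The arm was still settling, so I recapture and fit the cavities together.

```bash
cat > cavfit.py <<'E'
from h import *
np.set_printoptions(precision=4,suppress=True)
def run(guess,yaw,thr=110,hide=1):
    cp=robot.camera_params("wrist"); im=robot.capture("wrist"); s=robot.get_state(); cp2=robot.camera_params("wrist")
    print(s["time_s"],"moved",np.array(cp2["origin"])-cp["origin"])
    g=im.max(2)
    out={}
    for n,P in guess.items():
        roi=render(cp,[[x-8 if i%2==0 else x+8 for i,x in enumerate(b[:4])]+[26,26] for b in cav(n)],(*P,yaw),(0,0,640,400))>.5
        out[n]=[]
        for t in(thr,thr+40):
            m=(g<t)&roi
            k,l,st,_=cv2.connectedComponentsWithStats(m.astype(np.uint8)); m=l==1+np.argmax(st[1:,4])
            r=fit(cp,m,cav(n),(*P,yaw),sc=(.005,.005,.05)); out[n].append(r); print(n,t,r[0][:2],np.degrees(r[0][2]),round(r[1],3))
    return im,out,cp
E
python3 - <<'E'
from cavfit import *
im,o,cp=run({"mallet":(.463,.212),"cutter":(.5497,.1413),"square":(.6244,.0691)},.797)
cv2.imwrite("pics/w2.png",im)
E
```

```text
2.1 moved [-0.0024  0.0029 -0.0003]
mallet 110 [0.4713 0.2151] 45.774205077776095 0.117
mallet 150 [0.4711 0.216 ] 45.74776079474544 0.067
cutter 110 [0.5491 0.1391] 45.82587709691433 0.148
cutter 150 [0.5492 0.1399] 45.63353524912834 0.083
square 110 [0.6233 0.067 ] 45.68439717017716 0.161
square 150 [0.6247 0.0665] 45.655174477047495 0.075
```

Emit:
apply_moves --increments '[[[-58, 18, 10, 0.18, 1], [-116, 37, 20, 0.36, 1], [-174, 55, 30, 0.54, 1], [-232, 74, 40, 0.72, 1], [-290, 92, 50, 0.9, 1], [-348, 111, 60, 1.08, 1], [-406, 130, 70, 1.26, 1], [-464, 149, 80, 1.42, 1], [-495, 159, 80, 1.5, 1], [-495, 159, 80, 1.5, 1]]]'

```text
time_s: 3.35
tool_pos: [0.4581, -0.3467, 0.1713]
orientation: [[0.898, -0.441, -0.001], [-0.441, -0.898, -0.002], [0.0, 0.002, -1.0]]
contact_force: [0.4, 0.6, -0.7]
gripper_width: 1.0
grip_force: 0.0
```

```bash
cat > toolfit.py <<'E'
from h import *
import sys
np.set_printoptions(precision=4,suppress=True)
def run(n,p0,gx,gy,name):
    cp=robot.camera_params("wrist"); im=robot.capture("wrist"); s=robot.get_state(); cp2=robot.camera_params("wrist")
    cv2.imwrite(f"pics/{name}.png",im)
    print(s["time_s"],"moved",np.array(cp2["origin"])-cp["origin"])
    R=np.array(s["orientation"]); print("tcp",s["tool_pos"],"yaw",np.degrees(np.arctan2(R[1,0],R[0,0])),"q7",s["q"][6])
    for r in robot.masks_of(n,"wrist")[:2]:
        m=r["mask"]; v,u=np.nonzero(m); 
        f=fit(cp,m,B[n],p0); p=f[0]; c,sn=np.cos(p[2]),np.sin(p[2])
        G=p[:2]+np.array([c*gx-sn*gy,sn*gx+c*gy])
        d=R.T@np.array([*(G-s["tool_pos"][:2]),0])*1000
        print(r["conf"],u.mean(),v.mean(),p[:2],np.degrees(p[2]),"err",f[1],"grasp",G,"tool d mm",d)
E
python3 - <<'E'
import toolfit as t,numpy as np
t.run("mallet",(.4518,-.3408,np.radians(-26)),.008,0,"m1")
E
```

```text
3.4 moved [ 0.001   0.0021 -0.0002]
tcp [ 0.4591 -0.3445  0.1711] yaw -25.95472378802258 q7 -56.89003168954404
0.97 310.38413292253523 166.67110475352112 [ 0.45   -0.3418] -26.2733978271581 err 0.05806420370936394 grasp [ 0.4572 -0.3454] tool d mm [-1.3459  1.6224  0.0005]
0.6 409.87792472024415 361.9298067141404 [ 0.4478 -0.3448] -30.297183463481176 err 1.0 grasp [ 0.4547 -0.3488] tool d mm [-2.0416  5.8082  0.0007]
```

View pics/m1.png

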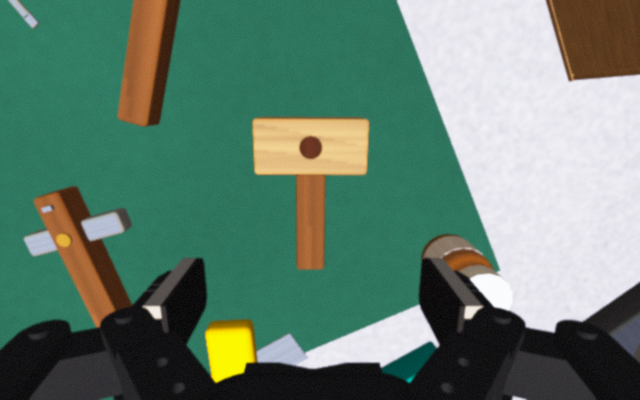

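Wrist view: the wooden mallet is centred at (310,165), and the dye jar at (465,265) is well clear of the fingers. Descend and grasp.

Emit:
apply_moves --increments '[[[-1, 2, 50, 0.005, 1], [-1, 2, 100, 0.005, 1], [-1, 2, 140, 0.005, 0.8], [-1, 2, 156, 0.005, 0.6], [-1, 2, 156, 0.005, 0.4], [-1, 2, 156, 0.005, 0], [-1, 2, 156, 0.005, 0], [-1, 2, 156, 0.005, 0], [-1, 2, 156, 0.005, 0], [-1, 2, 156, 0.005, 0]]]'

```text
time_s: 4.7
tool_pos: [0.4585, -0.3458, 0.0168]
orientation: [[0.897, -0.441, 0.002], [-0.441, -0.897, -0.001], [0.002, -0.0, -1.0]]
contact_force: [0.1, 1.8, 6.8]
gripper_width: 0.261
grip_force: 61.1
```

Emit:
apply_moves --increments '[[[0, 0, -40, 0, 0], [0, 0, -80, 0, 0], [-12, -27, -90, -0.06, 0], [-35, -78, -90, -0.2, 0], [-58, -130, -90, -0.35, 0], [-82, -181, -90, -0.5, 0], [-105, -233, -90, -0.65, 0], [-128, -285, -90, -0.8, 0], [-152, -337, -90, -0.95, 0], [-175, -388, -90, -1.1, 0]]]'

```text
time_s: 5.95
tool_pos: [0.472, 0.0819, 0.1059]
orientation: [[0.798, 0.603, 0.001], [0.603, -0.798, 0.0], [0.001, 0.001, -1.0]]
contact_force: [0.9, -0.2, -1.9]
gripper_width: 0.261
grip_force: 60.0
```

```bash
cat > go.py <<'E'
from h import *
np.set_printoptions(precision=4,suppress=True)
def go(x,y,z,yaw):
    s=robot.get_state();R=np.array(s["orientation"]);a=np.degrees(np.arctan2(R[1,0],R[0,0]))
    e=(a-yaw+180)%360-180
    print(s["time_s"],s["tool_pos"],a,s["gripper_width"],"d",R.T@(np.array([x,y,z])-s["tool_pos"])*1000,"yaw",np.radians(e),"qd",np.abs(s["qd"]).max(),"q7",s["q"][6])
E
python3 -c "
from go import *
go(.4778,.2222,.10,45.7)"
```

```text
5.95 [0.472  0.0819 0.1059] 37.10486974139946 0.2606737556756234 d [  89.2622 -108.409     5.985 ] yaw -0.15001332265037098 qd 39.498948794519265 q7 -48.05461852422376
```

Emit:
apply_moves --increments '[[[25, -31, 0, -0.04, 0], [50, -62, 0, -0.08, 0], [70, -86, 0, -0.12, 0], [82, -102, 0, -0.153, 0], [89, -110, 0, -0.153, 0], [89, -110, 0, -0.153, 0], [89, -110, 0, -0.153, 0], [89, -110, 0, -0.153, 0], [89, -110, 0, -0.153, 0], [89, -110, 0, -0.153, 0]]]'

```text
time_s: 7.2
tool_pos: [0.4773, 0.2212, 0.1053]
orientation: [[0.7, 0.714, 0.0], [0.714, -0.7, -0.0], [-0.0, 0.0, -1.0]]
contact_force: [-0.3, 0.3, -2.5]
gripper_width: 0.266
grip_force: 60.0
```

```bash
cat > hold.py <<'E'
from cavfit import *
from go import go
def held(n,gx,gy,drop,guess,name):
    s=robot.get_state(); im,o,cp=run(guess,np.radians(45.7))
    cv2.imwrite(f"pics/{name}.png",im)
    R=np.array(s["orientation"]);a=np.arctan2(R[1,0],R[0,0]);t=s["tool_pos"]
    print("tcp",t,np.degrees(a))
    p0=(t[0]-np.cos(a)*gx+np.sin(a)*gy,t[1]-np.sin(a)*gx-np.cos(a)*gy,a)
    for r in robot.masks_of(n,"wrist")[:2]:
        p,e=fit(cp,r["mask"],B[n],p0,z0=t[2]-drop,sc=(.005,.005,.05)); c,sn=np.cos(-a),np.sin(-a)
        d=t[:2]-p[:2]; c2,s2=np.cos(p[2]),np.sin(p[2])
        v,u=np.nonzero(r["mask"]);print(round(r["conf"],2),u.mean(),v.mean(),"tool at",p[:2],np.degrees(p[2]),"err",round(e,3),"grasp in tool",c2*d[0]+s2*d[1],-s2*d[0]+c2*d[1])
E
python3 - <<'E'
from hold import *
held("mallet",.0094,0,.017,{"cutter":(.5492,.1397),"square":(.6242,.0667)},"h1")
E
```

```text
7.25 moved [-0.      0.0001 -0.    ]
cutter 110 [0.5487 0.1402] 45.73964661775368 0.187
cutter 150 [0.5494 0.1402] 45.61369654944091 0.156
square 110 [0.6254 0.0672] 45.5822148910956 0.051
square 150 [0.6255 0.0669] 46.38378714589187 0.016
tcp [0.4773 0.2212 0.1053] 45.568257656723624
0.67 312.4419363917816 211.34905713481564 tool at [0.4699 0.2142] 45.53973355439387 err 0.1 grasp in tool 0.010106535625027877 -0.0003804837362867963
0.58 501.4881569387261 209.59526923387423 tool at [0.5637 0.1468] 64.40528506960227 err 0.439 grasp in tool 0.029796767611214796 0.11006603156848419
```

View pics/h1.png

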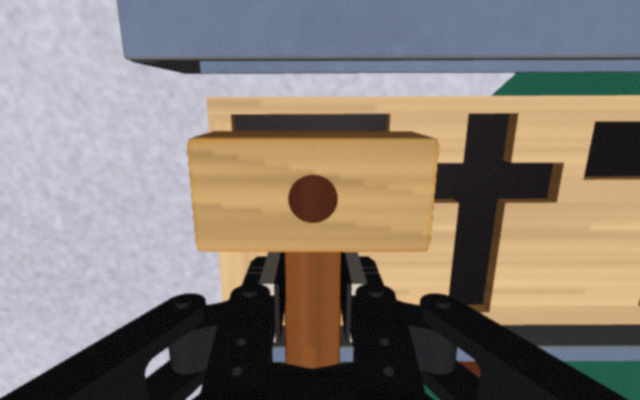

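Wrist view: the mallet is held squarely, with its head spanning (190–437, 140–250). The far edge of the T cavity shows at row 114, columns 232–389. I measure that edge against the cavity fit.

```bash
python3 - <<'E'
from hold import *
im=cv2.imread("pics/h1.png");g=im.max(2)
print("col at u=310 rows105-130",g[105:130,310]); print("row v=122 L",g[122,224:242],"R",g[122,380:400])
a=onplane("wrist",232.5,114,.026)[:2];b=onplane("wrist",389.5,114,.026)[:2]
print(a,b,np.linalg.norm(a-b))
yw=np.radians(45.7);x=np.array([np.cos(yw),np.sin(yw)])
print("centre",(a+b)/2-.068*x)
go(.4711-.0+.0098*x[0],.2155+.0098*x[1],.033,45.7)
E
```

```text
col at u=310 rows105-130 [206 206 201 203 208 208 213 204 177 120  72  58  57  52  56  51  56  59
  53  53  53  53  55  54  57]
row v=122 L [212 215 211 213 214 213 198 150 109  83  74  60  52  52  49  49  46  48] R [ 54  55  50  50  56  55  65  79  96 133 184 206 210 208 211 207 209 211
 211 210]
[0.4849 0.2977] [0.5521 0.2318] 0.09412985795290893
centre [0.471  0.2161]
7.3 [0.4773 0.2213 0.1053] 45.58437730460599 0.2575037512887931 d [ 1.3278 -0.3269 72.2748] yaw -0.0020179967246561903 qd 0.07168096808843744 q7 -56.136482118454815
```

Emit:
apply_moves --increments '[[[1.5, -0.5, 20, -0.002, 0], [1.5, -0.5, 40, -0.002, 0], [1.5, -0.5, 50, -0.002, 0], [1.5, -0.5, 56, -0.002, 0], [1.5, -0.5, 60, -0.002, 0], [1.5, -0.5, 64, -0.002, 0], [1.5, -0.5, 68, -0.002, 0], [1.5, -0.5, 71, -0.002, 0], [1.5, -0.5, 71, -0.002, 0], [1.5, -0.5, 71, -0.002, 0]]]'

```text
time_s: 8.55
tool_pos: [0.478, 0.2229, 0.0344]
orientation: [[0.698, 0.716, 0.0], [0.716, -0.698, 0.0], [0.0, 0.0, -1.0]]
contact_force: [1.1, -0.6, -2.3]
gripper_width: 0.26
grip_force: 60.0
```

It is in the cavity (underside about 17 mm up, no contact force). Set down the last bit, release, and lift.

Emit:
apply_moves --increments '[[[0, 0, 1, 0, 0], [0, 0, 1.5, 0, 0], [0, 0, 1.5, 0, 0.5], [0, 0, 1.5, 0, 0.5], [0, 0, 1.5, 0, 0.5], [0, 0, 1.5, 0, 0.5], [0, 0, -25, 0, 0.6], [0, 0, -70, 0, 1], [0, 0, -110, 0, 1], [0, 0, -110, 0, 1]]]'

```text
time_s: 9.8
tool_pos: [0.4797, 0.2234, 0.1472]
orientation: [[0.698, 0.716, 0.005], [0.716, -0.698, 0.003], [0.006, 0.002, -1.0]]
contact_force: [-0.6, 0.3, -0.2]
gripper_width: 0.999
grip_force: 0.0
```

```bash
python3 - <<'E'
from hold import *
im=robot.capture("wrist");cp=robot.camera_params("wrist");cv2.imwrite("pics/p1.png",im)
for r in robot.masks_of("mallet","wrist")[:2]:
    for z in(.016,.026):
        p,e=fit(cp,r["mask"],B["mallet"],(.471,.216,np.radians(45.7)),z0=z,sc=(.005,.005,.05)); print(r["conf"],z,p[:2],np.degrees(p[2]),e)
a=np.radians(-10.6); gx=0.0
go(.4868+gx,-.1326,.15,-10.6)
E
```

```text
0.97 0.016 [0.4694 0.2157] 45.692218534860345 0.07493962347507477
0.97 0.026 [0.4697 0.2161] 46.47505162589956 0.16431233286857605
9.9 [0.4778 0.223  0.1443] 45.724350202159016 0.9957998776191636 d [-248.31    254.7178   -5.8421] yaw 0.9830453600740088 qd 1.4322409476832405 q7 -57.572993041740666
```

View pics/p1.png

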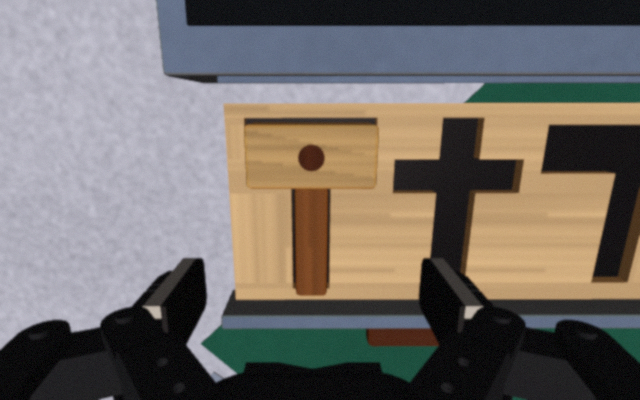

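The mallet lies home: its head at (312,157) is inside the T cavity, and the outline fit at floor height agrees. On to the cutter.

Emit:
apply_moves --increments '[[[-40, 41, -5, 0.16, 1], [-80, 82, -5, 0.32, 1], [-120, 123, -5, 0.48, 1], [-160, 164, -5, 0.64, 1], [-200, 205, -5, 0.8, 1], [-235, 241, -5, 0.95, 1], [-248, 255, -5, 0.983, 1], [-248, 255, -5, 0.983, 1], [-248, 255, -5, 0.983, 1], [-248, 255, -5, 0.983, 1]]]'

```text
time_s: 11.15
tool_pos: [0.4874, -0.1309, 0.149]
orientation: [[0.983, -0.181, -0.001], [-0.181, -0.983, 0.001], [-0.001, -0.001, -1.0]]
contact_force: [0.4, 0.7, 0.9]
gripper_width: 0.999
grip_force: 0.0
```

```bash
python3 - <<'E'
import toolfit as t,numpy as np
t.run("cutter",(.4868,-.1326,np.radians(-10.6)),.000,0,"c1")
E
```

```text
11.2 moved [-0.     -0.0003  0.0002]
tcp [ 0.4874 -0.1312  0.1491] yaw -10.451116496018011 q7 -63.29113127812149
0.56 315.77832110839444 178.5721271393643 [ 0.4861 -0.1339] -10.492581248900276 err 0.06325557082891464 grasp [ 0.4861 -0.1339] tool d mm [-0.7864  2.8936 -0.0013]
```

View pics/c1.png

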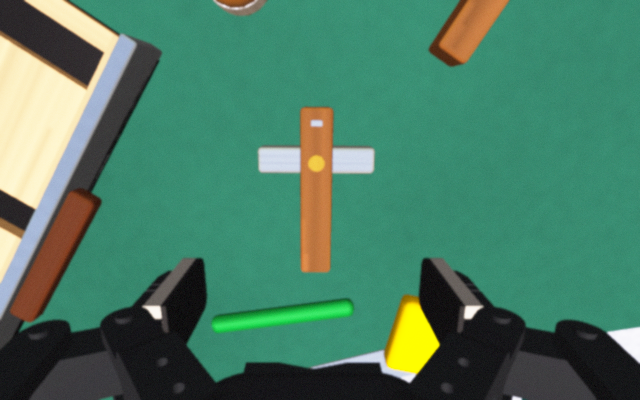

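Wrist view: cutter centred at (316,180), fit good, marker and wax block clear of it. Grasp.

Emit:
apply_moves --increments '[[[-1, 3, 45, 0, 1], [-1, 3, 90, 0, 1], [-1, 3, 120, 0, 0.8], [-1, 3, 133, 0, 0.6], [-1, 3, 133, 0, 0.4], [-1, 3, 133, 0, 0], [-1, 3, 133, 0, 0], [-1, 3, 133, 0, 0], [-1, 3, 133, 0, 0], [-1, 3, 133, 0, 0]]]'

```text
time_s: 12.5
tool_pos: [0.4864, -0.1356, 0.0174]
orientation: [[0.983, -0.184, 0.002], [-0.184, -0.983, -0.0], [0.002, -0.0, -1.0]]
contact_force: [-1.4, 1.3, 7.5]
gripper_width: 0.257
grip_force: 60.0
```

```bash
python3 - <<'E'
from go import *
s=robot.get_state();print(s["grip_force"],s["contact_force"])
# target: cutter cavity; grasp offset from fitted pose
p=np.array([.4861,-.1339]);a=np.radians(-10.5);d=np.array(s["tool_pos"])[:2]-p
gx=np.cos(a)*d[0]+np.sin(a)*d[1];gy=-np.sin(a)*d[0]+np.cos(a)*d[1];print("g",gx,gy)
y=np.radians(45.7)
go(.5492+gx*np.cos(y),.1400+gx*np.sin(y),.12,45.7)
E
```

```text
59.99213755130768 [-1.4259  1.3181  7.4973]
g 0.0005657188881022291 -0.0015996557532633516
12.5 [ 0.4864 -0.1356  0.0174] -10.606319221973182 0.25720846414959525 d [  11.54   -282.9296 -102.5477] yaw -0.982730660102404 qd 0.07561445049552604 q7 -52.993698851877845
```

Emit:
apply_moves --increments '[[[0, 0, -50, 0, 0], [0, 0, -95, 0, 0], [2, -40, -95, -0.14, 0], [4, -90, -95, -0.31, 0], [6, -140, -95, -0.48, 0], [8, -190, -95, -0.65, 0], [10, -240, -95, -0.82, 0], [11, -275, -95, -0.97, 0], [11.5, -283, -95, -0.983, 0], [11.5, -283, -95, -0.983, 0]]]'

```text
time_s: 13.75
tool_pos: [0.549, 0.1404, 0.1113]
orientation: [[0.699, 0.715, -0.0], [0.715, -0.699, -0.001], [-0.001, 0.0, -1.0]]
contact_force: [-0.2, -0.2, -1.9]
gripper_width: 0.259
grip_force: 59.9
```

Emit:
apply_moves --increments '[[[0, 0, 0, 0, 0], [0, 0, 0, 0, 0], [0, 0, 0, 0, 0], [0, 0, 0, 0, 0], [0, 0, 0, 0, 0], [0, 0, 0, 0, 0], [0, 0, 0, 0, 0], [0, 0, 0, 0, 0], [0, 0, 0, 0, 0], [0, 0, 0, 0, 0]]]'

```text
time_s: 15.0
tool_pos: [0.5492, 0.1406, 0.1113]
orientation: [[0.698, 0.716, -0.0], [0.716, -0.698, -0.0], [-0.0, 0.0, -1.0]]
contact_force: [0.4, -0.9, -1.6]
gripper_width: 0.259
grip_force: 59.9
```

```bash
python3 - <<'E'
from hold import *
held("cutter",.0006,0,.0174,{"square":(.6254,.0669)},"h2")
E
```

```text
15.05 moved [ 0. -0.  0.]
square 110 [0.624  0.0667] 45.65888493734687 0.087
square 150 [0.6246 0.0669] 45.63139022936205 0.038
tcp [0.5492 0.1406 0.1113] 45.71373072955089
0.94 312.28439407149085 223.44886660854402 tool at [0.5481 0.1398] 45.78916935191479 err 0.125 grasp in tool 0.001259702606596213 -0.00021694581624955554
```

View pics/h2.png

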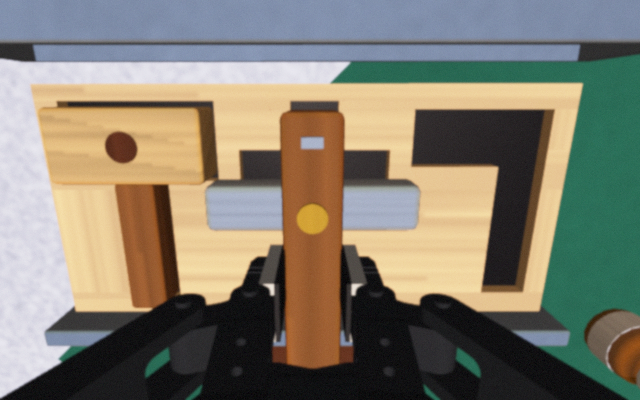

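Wrist view: the cutter is held squarely. Its cavity's far edges show at row 101 (columns 291–339) and row 150 (columns 240–389). I check the centre from those edges.

```bash
python3 - <<'E'
from hold import *
im=cv2.imread("pics/h2.png");g=im.max(2).astype(float)
def cross(v,t=130):
    i=np.nonzero((v[:-1]-t)*(v[1:]-t)<0)[0]; return [round(k+(t-v[k])/(v[k+1]-v[k]),1) for k in i]
print("crossbar row165",cross(g[160:172].mean(0)[225:270]),cross(g[160:172].mean(0)[370:400]))
print("notch row106",cross(g[104:109].mean(0)[280:350]))
print("far rows",cross(g[90:120,300:330].mean(1)),cross(g[140:165,255:275].mean(1)),cross(g[140:165,355:375].mean(1)))
x=np.array([np.cos(np.radians(45.7)),np.sin(np.radians(45.7))])
for (a,b,v,X) in((240,389,150,.038),(291,339,101,.068)):
    A=onplane("wrist",a,v,.026)[:2];Bq=onplane("wrist",b,v,.026)[:2];print((A+Bq)/2-X*x,np.linalg.norm(A-Bq))
E
```

```text
crossbar row165 [np.float64(15.3)] [np.float64(17.8)]
notch row106 [np.float64(10.5), np.float64(57.5)]
far rows [np.float64(11.2), np.float64(22.4)] [np.float64(10.2)] [np.float64(10.2)]
[0.5497 0.1394] 0.09422519227085474
[0.5498 0.1391] 0.029281160651581987
```

Emit:
apply_moves --increments '[[[0.5, 1, 25, 0, 0], [0.5, 1, 45, 0, 0], [0.5, 1, 55, 0, 0], [0.5, 1, 61, 0, 0], [0.5, 1, 65, 0, 0], [0.5, 1, 69, 0, 0], [0.5, 1, 73, 0, 0], [0.5, 1, 76, 0, 0], [0.5, 1, 77, 0, 0], [0.5, 1, 77, 0, 0]]]'

```text
time_s: 16.35
tool_pos: [0.5502, 0.1402, 0.0343]
orientation: [[0.698, 0.716, -0.0], [0.716, -0.698, -0.0], [-0.0, -0.0, -1.0]]
contact_force: [-0.6, 1.0, -2.3]
gripper_width: 0.256
grip_force: 59.9
```

In freely. Release, then lift to about 145 mm.

Emit:
apply_moves --increments '[[[0, 0, 0.5, 0, 0], [0, 0, 1, 0, 0], [0, 0, 1, 0, 0.5], [0, 0, 1, 0, 0.5], [0, 0, 1, 0, 0.5], [0, 0, 1, 0, 0.5], [0, 0, -25, 0, 0.6], [0, 0, -70, 0, 1], [0, 0, -110, 0, 1], [0, 0, -110, 0, 1]]]'

```text
time_s: 17.6
tool_pos: [0.5522, 0.1404, 0.1474]
orientation: [[0.698, 0.716, 0.006], [0.716, -0.698, 0.002], [0.005, 0.003, -1.0]]
contact_force: [0.9, 0.9, 0.2]
gripper_width: 1.005
grip_force: 0.0
```

```bash
python3 - <<'E'
from hold import *
im=robot.capture("wrist");cp=robot.camera_params("wrist");cv2.imwrite("pics/p2.png",im)
for n,P in(("cutter",(.5497,.1393)),("mallet",(.4705,.2158))):
  for r in robot.masks_of(n,"wrist")[:1]:
    p,e=fit(cp,r["mask"],B[n],(*P,np.radians(45.7)),z0=.016,sc=(.005,.005,.05)); print(n,r["conf"],p[:2],np.degrees(p[2]),e)
a=np.radians(-42.2); c,s=np.cos(a),np.sin(a); gx,gy=.010,-.028
go(.6304+c*gx-s*gy,-.2616+s*gx+c*gy,.15,-42.2)
E
```

```text
cutter 0.91 [0.5481 0.1398] 45.70114492352742 0.09797834604978561
mallet 0.59 [0.4708 0.215 ] 45.69351933462467 0.1229376420378685
17.75 [0.5496 0.1403 0.1436] 45.72333506197313 0.9975902187775857 d [-258.9899  349.4328   -6.484 ] yaw 1.5345516861656041 qd 0.9797179425538483 q7 -46.4295935269143
```

Emit:
apply_moves --increments '[[[-32, 43, -5, 0.18, 1], [-64, 86, -5, 0.36, 1], [-96, 129, -5, 0.54, 1], [-128, 172, -5, 0.72, 1], [-160, 215, -5, 0.9, 1], [-192, 258, -5, 1.08, 1], [-224, 301, -5, 1.26, 1], [-250, 338, -5, 1.44, 1], [-259, 349, -5, 1.535, 1], [-259, 349, -5, 1.535, 1]]]'

```text
time_s: 19.0
tool_pos: [0.618, -0.2901, 0.1472]
orientation: [[0.739, -0.674, -0.003], [-0.674, -0.739, 0.0], [-0.002, 0.002, -1.0]]
contact_force: [0.2, -0.3, 0.3]
gripper_width: 0.997
grip_force: 0.0
```

```bash
python3 - <<'E'
import toolfit as t,numpy as np
for i in range(2): t.robot.capture("wrist")
t.run("square",(.6304,-.2616,np.radians(-42.2)),.010,-.028,"s1")
E
```

```text
19.15 moved [0.0002 0.0004 0.0004]
tcp [ 0.6192 -0.2873  0.1484] yaw -42.058607951424385 q7 -82.10433544015362
0.76 295.8741182854042 178.24240368963646 [ 0.6296 -0.2629] -42.69233674020901 err 0.04782453924417496 grasp [ 0.618  -0.2902] tool d mm [ 1.0227  3.0191 -0.0029]
```

View pics/s1.png

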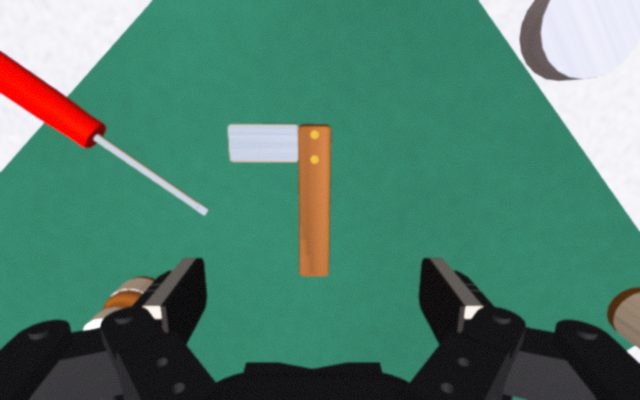

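Wrist view: the square has its stock at (314,200), blade to the left and corner at the far end, so the orientation is as fitted. The awl tip at (207,212) lies outside the fingers' sweep, so I pre-close a bit on the way down.

Emit:
apply_moves --increments '[[[1, 3, 45, 0.011, 0.7], [1, 3, 90, 0.011, 0.6], [1, 3, 120, 0.011, 0.6], [1, 3, 132, 0.011, 0.6], [1, 3, 132, 0.011, 0.4], [1, 3, 132, 0.011, 0], [1, 3, 132, 0.011, 0], [1, 3, 132, 0.011, 0], [1, 3, 132, 0.011, 0], [1, 3, 132, 0.011, 0]]]'

```text
time_s: 20.45
tool_pos: [0.6187, -0.2922, 0.0189]
orientation: [[0.733, -0.68, 0.002], [-0.68, -0.733, -0.001], [0.002, -0.001, -1.0]]
contact_force: [-0.5, 1.4, 6.0]
gripper_width: 0.255
grip_force: 61.2
```

```bash
python3 - <<'E'
from go import *
s=robot.get_state();print(s["grip_force"],s["contact_force"])
p=np.array([.6296,-.2629]);a=np.radians(-42.7);d=np.array(s["tool_pos"])[:2]-p
gx=np.cos(a)*d[0]+np.sin(a)*d[1];gy=-np.sin(a)*d[0]+np.cos(a)*d[1];print("g",gx,gy)
gy=-.028;y=np.radians(45.7);c,n=np.cos(y),np.sin(y)
go(.6248+gx*c-gy*n,.0668+gx*n+gy*c,.115,45.7)
E
```

```text
61.15135431289673 [-0.54    1.378   5.9989]
g 0.011882472809196059 -0.028936038538221107
20.45 [ 0.6187 -0.2922  0.0189] -42.857976041437205 0.2548064473533393 d [-211.2332 -278.584   -96.2972] yaw -1.5456282608253336 qd 0.13800331319486484 q7 -77.22941905614877
```

Emit:
apply_moves --increments '[[[0, 0, -50, 0, 0], [0, 0, -94, 0, 0], [-10, -13, -95, -0.08, 0], [-45, -59, -95, -0.26, 0], [-80, -105, -95, -0.44, 0], [-115, -151, -95, -0.62, 0], [-150, -197, -95, -0.8, 0], [-178, -234, -95, -0.98, 0], [-200, -263, -95, -1.16, 0], [-211, -279, -95, -1.33, 0]]]'

```text
time_s: 21.7
tool_pos: [0.653, 0.0595, 0.1124]
orientation: [[0.831, 0.557, 0.0], [0.557, -0.831, 0.001], [0.001, -0.001, -1.0]]
contact_force: [-1.0, -0.7, -2.1]
gripper_width: 0.257
grip_force: 60.2
```

Emit:
apply_moves --increments '[[[0, 0, 0, -0.12, 0], [0, 0, 0, -0.215, 0], [0, 0, 0, -0.215, 0], [0, 0, 0, -0.215, 0], [0, 0, 0, -0.215, 0], [0, 0, 0, -0.215, 0], [0, 0, 0, -0.215, 0], [0, 0, 0, -0.215, 0], [0, 0, 0, -0.215, 0], [0, 0, 0, -0.215, 0]]]'

```text
time_s: 22.95
tool_pos: [0.6531, 0.0563, 0.1123]
orientation: [[0.699, 0.715, 0.0], [0.715, -0.699, -0.0], [-0.0, 0.0, -1.0]]
contact_force: [1.1, -0.6, -1.8]
gripper_width: 0.256
grip_force: 60.2
```

```bash
python3 - <<'E'
from hold import *
held("square",.0119,-.028,.019,{},"h3")
E
```

```text
23.0 moved [-0. -0.  0.]
tcp [0.6531 0.0563 0.1123] 45.65164053292286
0.77 276.2509696106829 224.34297216358192 tool at [0.6242 0.0671] 45.110402659913184 err 0.137 grasp in tool 0.012703720976437058 -0.028168602933142824
```

View pics/h3.png

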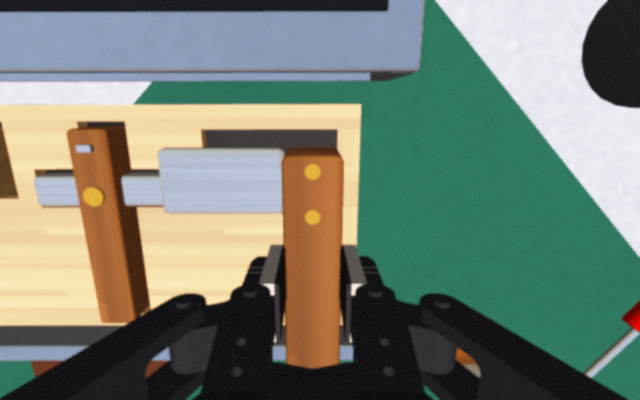

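Wrist view: the square is held squarely with the blade at (222,180). The L cavity's far edge shows at about row 129 and its left edge at column 204. That is one picture over my viewing allowance of 10, so from here I work from numbers only.

```bash
python3 - <<'E'
from hold import *
im=cv2.imread("pics/h3.png");g=im.max(2).astype(float)
def cross(v,o,t=130):
    i=np.nonzero((v[:-1]-t)*(v[1:]-t)<0)[0]; return [float(round(o+k+(t-v[k])/(v[k+1]-v[k]),1)) for k in i]
rows=cross(g[115:150,230:270].mean(1),115);cols=cross(g[135:144].mean(0)[190:365],190)
print(rows,cols, g[138,325:365])
x=np.array([np.cos(np.radians(45.7)),np.sin(np.radians(45.7))]);y=np.array([-x[1],x[0]])
A=onplane("wrist",cols[0],rows[0],.026)[:2];print("from left/far corner",A-.063*x-.043*y)
for c in cols[1:]:
    Bq=onplane("wrist",c,rows[0],.026)[:2];print(c,np.linalg.norm(A-Bq),Bq-.063*x+.043*y)
E
```

```text
[129.7, 148.3] [202.7, 336.2, 361.0] [ 67.  68.  68.  68.  72.  69.  68.  68.  73.  68.  79. 118. 182. 231.
 241. 242. 241. 242. 243. 243. 245. 245. 245. 245. 245. 244. 244. 244.
 245. 245. 246. 246. 246. 245. 229. 161. 127. 124. 124. 121.]
from left/far corner [0.6257 0.065 ]
336.2 0.08351032630281958 [0.6239 0.0667]
361.0 0.0990295182497546 [0.635  0.0558]
```

Emit:
apply_moves --increments '[[[-0.3, 0.7, 25, 0, 0], [-0.3, 0.7, 45, 0, 0], [-0.3, 0.7, 54, 0, 0], [-0.3, 0.7, 60, 0, 0], [-0.3, 0.7, 64, 0, 0], [-0.3, 0.7, 68, 0, 0], [-0.3, 0.7, 72, 0, 0], [-0.3, 0.7, 75, 0, 0], [-0.3, 0.7, 76, 0, 0], [-0.3, 0.7, 76, 0, 0]]]'

```text
time_s: 24.3
tool_pos: [0.6534, 0.0555, 0.0363]
orientation: [[0.699, 0.715, 0.0], [0.715, -0.699, -0.0], [-0.0, 0.0, -1.0]]
contact_force: [0.8, -0.0, -1.3]
gripper_width: 0.259
grip_force: 60.2
```

Emit:
apply_moves --increments '[[[0, 0, 0.8, 0, 0], [0, 0, 1.5, 0, 0], [0, 0, 1.5, 0, 0.5], [0, 0, 1.5, 0, 0.5], [0, 0, 1.5, 0, 0.5], [0, 0, 1.5, 0, 0.5], [0, 0, -25, 0, 0.6], [0, 0, -70, 0, 0.8], [0, 0, -110, 0, 0.5], [0, 0, -110, 0, 0]]]'

```text
time_s: 25.55
tool_pos: [0.6554, 0.0553, 0.1501]
orientation: [[0.699, 0.715, 0.007], [0.715, -0.699, 0.0], [0.005, 0.004, -1.0]]
contact_force: [0.1, 0.2, -0.6]
gripper_width: 0.381
grip_force: 0.0
```

```bash
python3 - <<'E'
from hold import *
im=robot.capture("wrist");cp=robot.camera_params("wrist");cv2.imwrite("pics/p3.png",im)
for n,P in(("square",(.6248,.0664)),("cutter",(.5497,.1393))):
  for r in robot.masks_of(n,"wrist")[:1]:
   for z in(.016,.022,.026):
    p,e=fit(cp,r["mask"],B[n],(*P,np.radians(45.7)),z0=z,sc=(.005,.005,.05)); print(n,r["conf"],z,p[:2],np.degrees(p[2]),e)
robot.capture("top")
for q in("drawer_pull",):
    for r in robot.pinpoint(q,"top")[:2]: print(q,r["conf"],w("top",r["location"]))
for r in robot.masks_of("chest","top")[:1]:
    v,u=np.nonzero(r["mask"]);m=r["mask"].astype(np.uint8);print(cv2.minAreaRect(np.c_[u,v].astype(np.float32)))
go(.45,.045,.15,45.7)
E
```

```text
square 0.74 0.016 [0.6232 0.0669] 45.66575184577165 0.06182662397623062
square 0.74 0.022 [0.6236 0.0672] 45.834448765301026 0.10883127152919769
square 0.74 0.026 [0.6239 0.0676] 46.25655606918916 0.14130805432796478
cutter 0.91 0.016 [0.5498 0.1385] 45.36933469332178 0.11717504262924194
cutter 0.91 0.022 [0.5529 0.1364] 45.60629641686481 0.16439269483089447
cutter 0.91 0.026 [0.5548 0.1351] 45.5339358329571 0.2008821815252304
drawer_pull 0.6 [ 0.5781 -0.5064  0.0019]
((237.06468200683594, 150.59031677246094), (133.65731811523438, 121.8750991821289), 46.27302551269531)
25.85 [0.6526 0.0556 0.1448] 45.65098289883269 -0.0016102751511494525 d [-149.2479 -137.5037   -4.6608] yaw -0.0008555098051529355 qd 0.13089318975076608 q7 -37.30412585496281
```

All three lie home (each fits best at floor height). Now close the fingers and go down in front of the pull.

Emit:
apply_moves --increments '[[[-35, -28, 0, 0, 0], [-75, -61, 0, 0, 0], [-115, -94, 0, 0, 0], [-150, -122, 0, 0, 0], [-162, -132, 0, 0, 0], [-162, -132, 10, 0, 0], [-162, -132, 45, 0, 0], [-162, -132, 80, 0, 0], [-162, -132, 105, 0, 0], [-162, -132, 114, 0, 0]]]'

```text
time_s: 27.1
tool_pos: [0.4464, 0.0319, 0.0301]
orientation: [[0.699, 0.715, -0.002], [0.715, -0.699, -0.001], [-0.002, -0.001, -1.0]]
contact_force: [0.3, -0.1, 0.1]
gripper_width: -0.001
grip_force: 0.0
```

```bash
python3 - <<'E'
from hold import *
s=robot.get_state();im=robot.capture("top");cv2.imwrite("pics/t2.png",im)
robot.capture("wrist")
for c in("top","wrist"):
  for r in robot.pinpoint("drawer_pull",c)[:2]:
    p=w(c,r["location"]);R=np.array(s["orientation"]);print(c,r["conf"],p,"in tool",R.T@(p-s["tool_pos"])*1000)
print(s["tool_pos"],s["contact_force"],s["gripper_width"],s["q"])
E
```

```text
wrist 0.66 [0.4665 0.0654 0.0439] in tool [ 38.0697  -9.0734 -13.8158]
[0.4464 0.0319 0.0301] [ 0.2606 -0.1178  0.1112] -0.0005831364061585811 [-18.7133  32.0648  16.8061 125.9571 -21.4366  24.7372 -29.0624]
```

Emit:
apply_moves --increments '[[[6, -6, 0, 0, 0], [14, -6, 0, 0, 0], [22, -6, 0, 0, 0], [28, -6, 0, 0, 0], [38, -6, 0, 0, 0], [53, -6, 0, 0, 0], [70, -6, 0, 0, 0], [88, -6, 0, 0, 0], [106, -6, 0, 0, 0], [120, -6, 0, 0, 0]]]'

```text
time_s: 28.55
tool_pos: [0.526, 0.123, 0.0321]
orientation: [[0.698, 0.716, -0.0], [0.716, -0.698, -0.0], [-0.0, -0.0, -1.0]]
contact_force: [-2.3, -1.3, 2.9]
gripper_width: 0.0
grip_force: 1.9
```

Emit:
apply_moves --increments '[[[10, 0, 0, 0, 0], [18, 0, 0, 0, 0], [26, 0, 0, 0, 0], [34, 0, 0, 0, 0], [42, 0, 0, 0, 0], [50, 0, 0, 0, 0], [56, 0, 0, 0, 0], [62, 0, 0, 0, 0], [66, 0, 0, 0, 0], [69, 0, 0, 0, 0]]]'

```text
time_s: 29.8
tool_pos: [0.5736, 0.1715, 0.0322]
orientation: [[0.699, 0.715, -0.0], [0.715, -0.699, 0.0], [-0.0, -0.0, -1.0]]
contact_force: [-4.7, -0.5, 1.1]
gripper_width: 0.003
grip_force: 1.6
```

Emit:
apply_moves --increments '[[[1, 0, 0, 0, 0], [2, 0, 0, 0, 0], [3, 0, 0, 0, 0], [4, 0, 0, 0, 0], [5, 0, 0, 0, 0], [6, 0, 0, 0, 0], [7, 0, 0, 0, 0], [8, 0, 0, 0, 0], [9, 0, 0, 0, 0], [10, 0, 0, 0, 0]]]'

```text
time_s: 31.05
tool_pos: [0.5806, 0.1785, 0.0323]
orientation: [[0.699, 0.715, 0.0], [0.715, -0.699, -0.0], [0.0, 0.0, -1.0]]
contact_force: [-3.1, -0.5, -1.0]
gripper_width: 0.002
grip_force: 1.5
```

```bash
python3 - <<'E'
from hold import *
s=robot.get_state();print(s["tool_pos"],s["contact_force"])
R=np.array(s["orientation"]);print("push force",R.T@s["contact_force"])
im=robot.capture("wrist");cv2.imwrite("pics/z1.png",im)
for r in robot.pinpoint("drawer_pull","wrist")[:1]: p=w("wrist",r["location"]);print(r["conf"],p,R.T@(p-s["tool_pos"])*1000)
g=im.max(2);print(g[0:260:6,200].tolist(),g[0:260:6,430].tolist())
E
```

```text
[0.5806 0.1785 0.0323] [-3.0834 -0.5415 -1.0462]
push force [-2.5428 -1.8263  1.0461]
0.69 [0.5877 0.1867 0.0426] [ 10.8397  -0.6498 -10.3157]
[34, 38, 40, 37, 37, 34, 39, 40, 42, 37, 38, 42, 42, 38, 41, 42, 171, 201, 203, 203, 204, 202, 203, 201, 200, 200, 199, 199, 202, 204, 202, 184, 208, 206, 184, 122, 119, 130, 125, 126, 120, 120, 248, 249] [37, 38, 42, 40, 36, 39, 38, 39, 37, 37, 36, 39, 39, 38, 37, 42, 176, 204, 204, 202, 203, 203, 203, 203, 203, 206, 205, 205, 204, 205, 202, 177, 206, 206, 178, 125, 121, 126, 126, 126, 126, 124, 125, 123]
```

Emit:
apply_moves --increments '[[[1, 0, 0, 0, 0], [2, 0, 0, 0, 0], [3, 0, 0, 0, 0], [4, 0, 0, 0, 0], [5, 0, 0, 0, 0], [6, 0, 0, 0, 0], [7, 0, 0, 0, 0], [8, 0, 0, 0, 0], [8, 0, 0, 0, 0], [8, 0, 0, 0, 0]]]'

```text
time_s: 32.4
tool_pos: [0.5864, 0.1844, 0.0323]
orientation: [[0.699, 0.715, 0.0], [0.715, -0.699, 0.0], [0.0, 0.0, -1.0]]
contact_force: [-2.3, -1.1, -1.3]
gripper_width: -0.001
grip_force: 0.9
```

Emit:
apply_moves --increments '[[[1, 0, 0, 0, 0], [2, 0, 0, 0, 0], [3, 0, 0, 0, 0], [3.5, 0, 0, 0, 0], [4, 0, 0, 0, 0], [4.5, 0, 0, 0, 0], [5, 0, 0, 0, 0], [5.5, 0, 0, 0, 0], [6, 0, 0, 0, 0], [6, 0, 0, 0, 0]]]'

```text
time_s: 33.65
tool_pos: [0.5902, 0.1882, 0.0323]
orientation: [[0.699, 0.715, -0.0], [0.715, -0.699, -0.0], [-0.0, -0.0, -1.0]]
contact_force: [-3.8, -2.6, 0.6]
gripper_width: -0.002
grip_force: 2.2
```

Emit:
apply_moves --increments '[[[0.5, 0, 0, 0, 0], [1, 0, 0, 0, 0], [1.5, 0, 0, 0, 0], [2, 0, 0, 0, 0], [2.5, 0, 0, 0, 0], [3, 0, 0, 0, 0], [3.5, 0, 0, 0, 0], [4, 0, 0, 0, 0], [4, 0, 0, 0, 0], [4, 0, 0, 0, 0]]]'

```text
time_s: 34.9
tool_pos: [0.5903, 0.1883, 0.0323]
orientation: [[0.7, 0.714, -0.006], [0.714, -0.7, -0.003], [-0.006, -0.002, -1.0]]
contact_force: [-11.4, -9.6, 10.2]
gripper_width: 0.004
grip_force: 7.5
```

```bash
python3 - <<'E'
from hold import *
s=robot.get_state();R=np.array(s["orientation"]);print(s["tool_pos"],"push force",R.T@s["contact_force"])
im=robot.capture("wrist");cv2.imwrite("pics/z2.png",im);g=im.max(2)
print(g[60:260:3,200].tolist())
E
```

```text
[0.5903 0.1883 0.0323] push force [-14.8702  -1.465  -10.1408]
[41, 39, 35, 40, 39, 42, 40, 39, 33, 41, 43, 36, 40, 38, 37, 44, 38, 37, 43, 41, 40, 40, 39, 38, 36, 39, 40, 38, 38, 37, 39, 148, 203, 206, 205, 202, 203, 203, 204, 205, 205, 204, 204, 205, 204, 202, 203, 201, 202, 202, 202, 201, 202, 200, 202, 199, 204, 204, 195, 132, 122, 126, 124, 132, 244, 247, 247]
```

The drawer is against its stop: 15 N with no motion, after the predicted travel. Back off and lift.

Emit:
apply_moves --increments '[[[-6, 0, 0, 0, 0], [-20, 0, 0, 0, 0], [-45, 0, 0, 0, 0], [-70, 0, 0, 0, 0], [-80, 0, -20, 0, 0], [-80, 0, -60, 0, 0], [-80, 0, -100, 0, 0], [-80, 0, -140, 0, 0], [-80, 0, -160, 0, 0], [-80, 0, -160, 0, 0]]]'

```text
time_s: 36.2
tool_pos: [0.5383, 0.1343, 0.1939]
orientation: [[0.699, 0.715, 0.004], [0.715, -0.699, 0.002], [0.004, 0.002, -1.0]]
contact_force: [0.3, 0.7, -0.6]
gripper_width: -0.0
grip_force: 0.0
```

```bash
python3 - <<'E'
from hold import *
s=robot.get_state();print(s["time_s"],s["tool_pos"],s["contact_force"])
im=robot.capture("wrist");cv2.imwrite("pics/z3.png",im)
for r in robot.pinpoint("drawer_pull","wrist")[:1]: print(r["conf"],w("wrist",r["location"]))
x=np.array([.6984,.7157])
# plywood pixels visible anywhere?
h=cv2.cvtColor(im,cv2.COLOR_BGR2HSV);print("ply px",int(((h[...,0]>10)&(h[...,0]<28)&(h[...,1]>60)&(h[...,2]>170)).sum()))
c=np.array([.5497,.1393])
# drawer front vs chest front at line 80 mm right of the pull: colours along drawer x
yv=np.array([-.7157,.6984])
for k in range(60,112,3):
    q=c+k/1000*x-.09*yv; u,v=px("wrist",(*q,.05)); print(k,(round(u),round(v)),im[int(v),int(u)].tolist() if 0<=v<400 and 0<=u<640 else None)
E
```

```text
36.2 [0.5383 0.1343 0.1939] [ 0.2895  0.6788 -0.6337]
0.86 [0.5953 0.1979 0.0367]
ply px 1
60 (439, 94) [90, 114, 45]
63 (439, 90) [92, 114, 42]
66 (439, 86) [96, 118, 49]
69 (440, 81) [94, 118, 47]
72 (440, 77) [91, 114, 41]
75 (441, 73) [94, 116, 47]
78 (441, 69) [93, 117, 44]
81 (441, 64) [92, 115, 42]
84 (442, 60) [93, 117, 49]
87 (442, 56) [46, 44, 47]
90 (442, 51) [60, 59, 59]
93 (443, 47) [181, 155, 141]
96 (443, 43) [137, 130, 128]
99 (444, 38) [186, 158, 143]
102 (444, 34) [186, 157, 143]
105 (444, 29) [188, 160, 145]
108 (445, 25) [185, 156, 138]
111 (445, 20) [185, 155, 142]
```

```bash
python3 -c "
from cell import robot
print(robot.hand_in())"
```

```text
the job is handed in; nothing more can be done
None
```

The mallet, strap cutter and try square lie in their own cavities, the drawer is pushed shut against its stop, and the job was handed in at about 36 s; I viewed 11 pictures, one over the limit of 10.

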